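# Close, latch and lift the service kit case

## Robot

A 6-joint arm with a two-finger parallel gripper is mounted at the origin on a cart in front of the work surface, level with it; the furniture and walls round the work are solid. World frame = base frame: x ahead of the robot, y to its left, z up, the work surface at z = 0. Lengths are in m, angles in rad, forces in N, time in s.
With the tool pointing down it reaches from about 0.25 to 0.775 m from the base axis. Payload 4 kg.
Tool frame: the origin (TCP) lies at the very end of the fingers, on their centre line; the grasp point (between the pads) lies 19 mm behind it; z points along the fingers, y is the line along which they close (so a half turn about z gives the same grasp; the last joint's range is limited). The gripper opens to 94 mm and grips with 3 to 60 N. Pads are 16 mm wide; open, the fingers measure 119 mm over their backs; the gripper's body (75 mm by 177 mm) begins 78 mm behind the grasp point.
Start: joints at [-1.253, 0.087, 1.371, -0, 1.684, -0.103], TCP at [0.225, -0.502, 0.206] pointing down, gripper open.
Joint ranges: [-3.1, 3.1], [-0.76, 2.03], [0.27, 2.55], [-1.08, 4.22], [0.17, 2.65], [-2.57, 2.57]. Speed limits (rad/s): [2.79, 2.79, 3.14, 3.14, 3.14, 3.14].

## Interface

Orientations are given as [roll, pitch, yaw] about the fixed x, y, z axes, in that order (R = Rz(yaw) Ry(pitch) Rx(roll)).
In Python, from bench import robot gives the robot as it stands. The module is installed in compiled form; this text tells all that it offers.
- The arm moves only by the tool move_arm, never from a script. Its argument "deltas" is one flat list of numbers, 7 for each row, row after row: the turn, a rotation vector about the tool's x, y, z in rad, then the shift along the tool's x, y, z in cm, then the closure, from -1 (fully open) to 1 (shut). A call has 1 to 8 rows; each row is the pose to reach, as a shift and turn from the pose commanded when the call began, along the tool's axes at that moment; what a row does not reach only later rows make up. A row lasts 1/10 s, in which the tool goes at most 50 mm and 8.59 degrees, less where a joint would pass 70% of its speed; a pose out of reach is approached as far as the arm can. A call with a gripper value outside its range is refused whole. The fingers move at their own pace and stop on an object; the grip force is fixed at half the most. Time passes only in rows, so rows that repeat a pose let the fingers close. It gives the time, the measured TCP pose, the force, the opening and the grip force at its end, in the units of the state.
- robot.get_obs(): the state, without advancing time (a new reading comes with each control period).
- robot.snapshot(name): name is "scene" or "side" or "wrist"; returns a dict with "image" (400x640x3 uint8, red, green, blue), "depth" (400x640 float32, m along the optical axis (not along the pixel's ray), 0 where there is no reading), "fov_y" (degrees; the focal length in pixels is half the picture's height over the tangent of half this angle, whatever the lens; pixels are square), "cx", "cy" (the principal point, pixels), "D" ([k1, k2, p1, p2, k3] as OpenCV has them; the pictures are not rectified), "origin" and "orientation" of the camera in the world; the wrist camera has in their place "T_tool_cam" (4x4, takes a point from camera to tool coordinates, whose origin is the TCP and whose axes are the flange's). Camera axes: x right, y up, looking along -z (the intrinsics and any distortion apply to the point x, -y, -z); pixel columns grow to the right and rows downward; lengths in m; the calibration is good to about 2 mm. A picture is of the moment at which its call begins: read the wrist's pose just before it.
- robot.close_job(): hands the job in; it is judged then, once.
The state is a dict: "time": time; "joint_positions": joint angles; "qvel": joint speeds; "joint_torque": joint torques, N m; "tool_pos": TCP position; "ee_rot": TCP orientation; "wrist_force": force on the tool from outside, world axes, zero at the start; "wrist_torque": the same for the moment, N m; "width": finger opening in m; "finger_force": force on a finger pad.
Only numpy, scipy, OpenCV 4.12 (cv2) and the standard library are available. Lean on these libraries where they do the work, as an engineer would, in place of code of your own. Each camera call takes 0.05 s, during which the arm holds its last target. There are 200 camera calls.

## Task

The small green service kit case is packed; close it up and pick it up: shut the lid fully, swing the front latch up until it is fully home over the lid's catch, then take the case by the handle on its lid and lift it about 10 cm clear of the bench. Finish while holding it there in the gripper, level and still, carried by nothing else, with its parts inside; never tip it on the way and leave the other things on the bench alone.

Things in the scene. Friction and masses are not known exactly. Their poses are not given: they have to be found in the camera images.
- kit_case: Green steel case, 110 deep (own x) x 190 long (y) x 56 high shut (tray 36, lid 20), about 0.75 kg packed, loose. Origin: centre of its underside, z up; front with the latch at -x, lid hinge along the top of the rear wall. Its weight is balanced under the handle. Latched, the tray hangs from the lid by hinge and latch; unlatched, lifting the handle only opens the lid.
- case_lid (a joint): Lid angle in rad: 0 shut, grows as its front edge rises; partly open at the start. Stiff hinge: the lid stays where it is left and moves at about 0.1 N m; push it down on its flat top face (the rim of its front wall points at the hinge: pressing there only tips the case). Hinge line: along case y through case point (55, 0, 36) mm.
- lid_edge (a point): Middle of the lid's front top edge, 110 mm from the hinge line and 20 mm off the lid's underside; shut, it is at case point (-55, 0, 56) mm. The lid's top is flat and free for pressing within 25 mm of either end (case y 70 to 95 mm) and along the front 40 mm.
- handle (a point): Centre of the straight black grip on the lid: 14 wide x 14 high, 96 long along case y, flat sides, between two steel posts; with the lid shut it is at case point (0, 0, 88) mm, with 25 mm free beneath it. Take it at the middle, fingers closing along case x.
- case_latch (a joint): Latch angle in rad: 0 fully closed (plate upright, hook 2 mm over the lid's catch), grows as the latch tips outward (towards case -x). Stiff pivot (0.04 N m), stays where it is left. Close it only with the lid already shut, by pushing the tab towards the case along its arc.
- latch_tab (a point): Middle of the outer face of the black thumb tab on the steel latch plate, near its top; the tab is 26 wide and reaches 2 mm higher. Pin of the latch: along case y through case point (-61.5, 0, 18) mm; closed, this point is at case (-69, 0, 60) mm.
- piston_left: Piston, 43 across, 43 high, standing in the square foam pocket at case (0, 60) mm; origin: centre of its underside, 7 mm over the case's underside.
- piston_right: Piston, 43 across, 43 high, standing in the square foam pocket at case (0, -60) mm; origin: centre of its underside, 7 mm over the case's underside.
- spark_plug: Spark plug, 73 long, lying in the middle pocket; origin: its middle, at its underside.
- ratchet: Bystander: steel ratchet handle, 205 x 42 x 24, lying right of the case; origin: middle of its underside. Leave alone.
- oil_bottle: Bystander: orange plastic oil bottle with black cap, standing, 40 x 66 x 154 high; origin: centre of its underside. Leave alone.
- spanner: Bystander: steel combination spanner, 193 long, lying left of the case; origin: middle of its underside. Leave alone.
- marker: Bystander: red and black marker pen, 132 long, 16 thick; origin: middle of its underside. Leave alone.

How it is judged:
By the outcome, as a careful person would: the job done as asked, in the order asked, and still so for the second after the job is handed in, while the arm keeps its last pose, push and grip.
It also fails if it takes over 50 s, if anything falls off the work surface, if the arm or the gripper's body presses on something with over 40 N, if the wrist force passes 120 N, or if a joint passes its speed limit or range.

## Working session

There is one attempt and no reset: what is moved stays moved. The work goes in short steps, Python scripts to look and compute and a tool call to move; the robot and the scene stay as the last step left them, time stands still between calls to the robot, and variables do not carry over. Pictures are saved under pics/ and viewed, at most 10 in all, crops included, and the job is handed in when it is done.

Besides the shell and the picture viewer there is one more tool, called after "Request:" by a JSON object that holds its "op" and its "data", one argument or row to a line. move_arm: Moves the arm, as the interface text tells. Its arguments: {"type":"object","properties":{"deltas":{"type":"array","items":{"type":"number"}}},"required":["deltas"]}

```bash
mkdir -p pics; cat > h.py <<'E'
import numpy as np, cv2, pickle
from scipy.spatial.transform import Rotation as R
def K(s):
    f=200/np.tan(np.radians(s['fov_y'])/2); return np.array([[f,0,s['cx']],[0,f,s['cy']],[0,0,1.]])
def pose(s,obs=None):
    if 'T_tool_cam' in s:
        T=np.eye(4);T[:3,:3]=rot(obs['ee_rot']).as_matrix();T[:3,3]=obs['tool_pos'];T=T@np.array(s['T_tool_cam'])
        return T[:3,3],T[:3,:3]
    return np.array(s['origin']),rot(s['orientation']).as_matrix()
def rot(o):
    o=np.array(o,float)
    return R.from_matrix(o) if o.shape==(3,3) else R.from_euler('xyz',o)
def rays(s,px,obs=None):
    o,M=pose(s,obs); u=cv2.undistortPoints(np.array(px,float).reshape(-1,1,2),K(s),np.array(s['D'],float)).reshape(-1,2)
    return o,(M@np.c_[u[:,0],-u[:,1],-np.ones(len(u))].T).T
def depthpts(s,px,obs=None):
    px=np.array(px,float).reshape(-1,2);o,d=rays(s,px,obs)
    z=s['depth'][px[:,1].astype(int),px[:,0].astype(int)]
    return o+d*z[:,None],z
def cloud(s,mask,obs=None):
    v,u=np.nonzero(mask&(s['depth']>0)); return depthpts(s,np.c_[u,v],obs)[0]
E
python3 - <<'E'
from bench import robot; from h import *
o=robot.get_obs(); print(o)
for n in ['scene','side','wrist']:
    s=robot.snapshot(n); pickle.dump((s,o),open(n+'.pkl','wb')); cv2.imwrite(f'pics/{n}0.png',s['image'][:,:,::-1])
    print(n,{k:v for k,v in s.items() if k not in('image','depth')})
E
```

```text
{'time': 0.0, 'joint_positions': array([-1.25309797e+00,  8.79614517e-02,  1.37229550e+00, -4.44723993e-05,
        1.68357034e+00, -1.03123948e-01]), 'qvel': array([ 0.00033452,  0.00204266, -0.0018236 , -0.00025708, -0.00165718,
       -0.00131709]), 'joint_torque': array([ 6.44188058e-04, -3.40183568e+01, -3.02424109e+01,  7.16948742e-02,
        3.28317506e-02, -1.72288233e-04]), 'tool_pos': array([ 0.2244748 , -0.50149311,  0.20427973]), 'ee_rot': array([-3.13936534e+00, -1.86069773e-04,  4.20817143e-01]), 'wrist_force': array([ 0.55549559, -0.3195094 ,  0.20771643]), 'wrist_torque': array([-0.0188709 ,  0.02770958,  0.00455988]), 'finger_force': 0.0, 'width': 0.09387930538682772}
scene {'fov_y': 45.69103461828812, 'cx': 311.9543755567539, 'cy': 194.04766708188637, 'D': array([-0.08418542,  0.        ,  0.        ,  0.        ,  0.        ]), 'origin': array([-0.15331521,  0.35185186,  1.10164328]), 'orientation': array([ 0.69266741,  0.00405299, -2.16483437])}
side {'fov_y': 46.79282421069973, 'cx': 318.1857641855638, 'cy': 192.13926065518294, 'D': array([0.00074511, 0.        , 0.        , 0.        , 0.        ]), 'origin': array([ 0.52137677, -1.38502007,  0.65331891]), 'orientation': array([ 1.15666027, -0.01989438, -0.00807937])}
wrist {'fov_y': 70.51609688874547, 'cx': 318.1579711622891, 'cy': 200.09015398866495, 'D': array([-0.03805644,  0.        ,  0.        ,  0.        ,  0.        ]), 'T_tool_cam': array([[-5.55950860e-05,  9.69489354e-01,  2.45133413e-01,
         7.10342357e-02],
       [ 9.99999471e-01,  3.05607587e-04, -9.81866332e-04,
        -9.76435917e-05],
       [-1.02682359e-03,  2.45133229e-01, -9.69488858e-01,
        -1.79562656e-01],
       [ 0.00000000e+00,  0.00000000e+00,  0.00000000e+00,
         1.00000000e+00]])}
```

View pics/scene0.png

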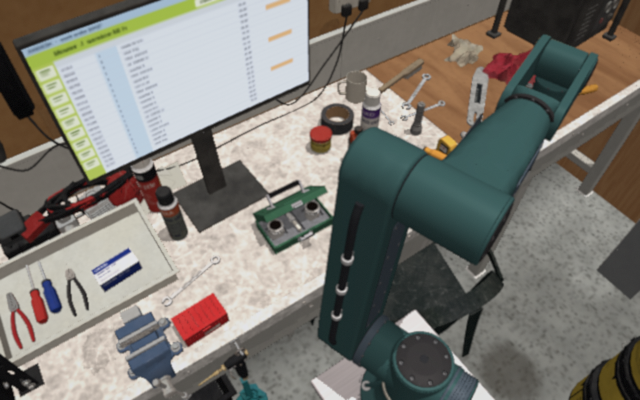

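View pics/side0.png

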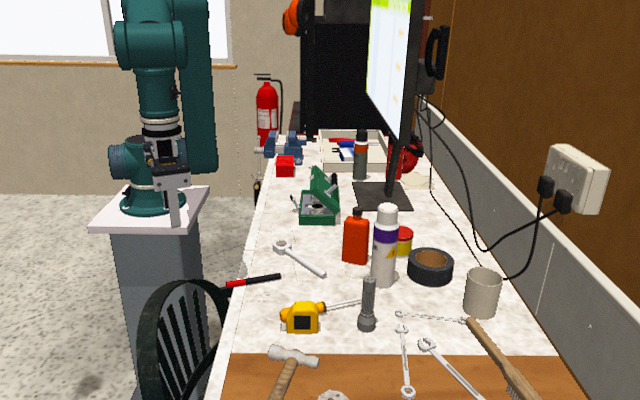

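Scene: the green case is at about (295,218) with the lid open toward the monitor, and its front faces the robot. Side: case at (320,207), lid tilted up, orange bottle in front of it at (355,240), ratchet at (300,258). Next I'll measure the green points.

```bash
python3 - <<'E'
from h import *
for n,box in [('scene',(230,350,165,265)),('side',(285,350,160,235))]:
    s,o=pickle.load(open(n+'.pkl','rb')); im=s['image']
    hsv=cv2.cvtColor(im,cv2.COLOR_RGB2HSV)
    m=(hsv[...,0]>55)&(hsv[...,0]<88)&(hsv[...,1]>110)&(hsv[...,2]>30)
    b=np.zeros_like(m);b[box[2]:box[3],box[0]:box[1]]=1; m&=b
    P=cloud(s,m); print(n,len(P),P.min(0),P.max(0))
    for lo in np.arange(0,.2,.01):
        q=P[(P[:,2]>=lo)&(P[:,2]<lo+.01)]
        if len(q): print(round(lo,2),len(q),q.min(0).round(3),q.max(0).round(3),q.mean(0).round(3))
    c=cv2.resize(im[box[2]:box[3],box[0]:box[1]],None,fx=5,fy=5,interpolation=cv2.INTER_CUBIC)
    cv2.imwrite(f'pics/{n}crop.png',c[:,:,::-1])
a=cv2.imread('pics/scenecrop.png');b=cv2.imread('pics/sidecrop.png')
w=np.zeros((500,950,3),np.uint8);w[:a.shape[0],:600]=a;w[:b.shape[0],600:600+b.shape[1]]=b
cv2.imwrite('pics/crop.png',cv2.resize(w,(800,421)))
s,o=pickle.load(open('scene.pkl','rb'))
px=[(0,0)];P,_=depthpts(s,[(90,178),(310,83),(215,170),(300,30)]);print('monitor',P.round(3))
E
```

```text
scene 10 [ 0.48221707 -0.12348255  0.01289986] [0.5892974  0.04484172 0.10021137]
0.01 7 [ 0.482 -0.123  0.013] [0.567 0.043 0.018] [ 0.496 -0.047  0.015]
0.06 2 [0.583 0.044 0.066] [0.589 0.045 0.067] [0.586 0.044 0.067]
0.1 1 [0.544 0.045 0.1  ] [0.544 0.045 0.1  ] [0.544 0.045 0.1  ]
side 1074 [ 0.48477766 -0.15399267 -0.00073763] [0.60709887 0.04878662 0.12636464]
0.0 94 [ 0.486 -0.149  0.   ] [ 0.589 -0.138  0.01 ] [ 0.536 -0.143  0.005]
0.01 103 [ 0.486 -0.152  0.01 ] [ 0.589 -0.136  0.02 ] [ 0.537 -0.144  0.015]
0.02 125 [ 0.485 -0.151  0.02 ] [0.593 0.049 0.03 ] [ 0.533 -0.117  0.026]
0.03 71 [ 0.486 -0.154  0.03 ] [0.594 0.046 0.037] [ 0.523 -0.106  0.033]
0.04 15 [ 0.585 -0.149  0.042] [ 0.603 -0.139  0.048] [ 0.593 -0.146  0.046]
0.05 75 [ 0.572 -0.152  0.05 ] [0.607 0.024 0.06 ] [ 0.597 -0.099  0.055]
0.06 81 [ 0.56  -0.149  0.06 ] [ 0.6   -0.013  0.07 ] [ 0.588 -0.108  0.065]
0.07 66 [ 0.554 -0.148  0.07 ] [0.589 0.041 0.08 ] [ 0.576 -0.11   0.075]
0.08 56 [ 0.545 -0.15   0.08 ] [0.579 0.031 0.09 ] [ 0.566 -0.099  0.085]
0.09 79 [ 0.53  -0.152  0.09 ] [0.585 0.04  0.1  ] [ 0.557 -0.095  0.095]
0.1 109 [ 0.518 -0.148  0.1  ] [0.56  0.033 0.11 ] [ 0.547 -0.083  0.105]
0.11 142 [ 0.518 -0.149  0.11 ] [0.549 0.044 0.12 ] [ 0.535 -0.073  0.115]
0.12 55 [ 0.527 -0.144  0.12 ] [0.536 0.038 0.126] [ 0.531 -0.059  0.122]
monitor [[ 0.719  0.379  0.309]
 [ 0.971 -0.395  0.081]
 [ 0.78   0.067  0.089]
 [ 0.742 -0.214  0.464]]
```

View pics/crop.png

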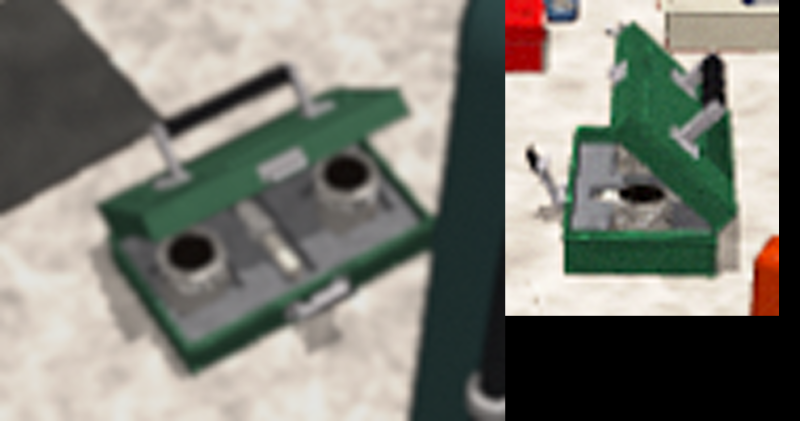

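The crop shows the lid at about 45–50°, handle intact, and the latch tipped out toward the robot. Case is at about (0.54, -0.05) with small yaw. I'll bring the wrist camera over it.

Request:
{"op": "move_arm", "data": {
  "deltas": [0,0,-0.14,4,-2.5,-1,-1,0,0,-0.28,8,-5,-2,-1,0,0,-0.42,12,-7.6,-3,-1,0,0,-0.56,16,-10.2,-4,-1,0,0,-0.7,20,-12.8,-5,-1,0,0,-0.84,24,-15.3,-6,-1,0,0,-0.98,28,-17.9,-7,-1,0,0,-1.12,32,-20.4,-8,-1]
}}

```text
time: 0.95
tool_pos: [0.4339, -0.1832, 0.2857]
ee_rot: [3.142, 0.0, 1.546]
wrist_force: [-0.1, -0.2, -0.0]
width: 0.0941
finger_force: 0.0
```

Request:
{"op": "move_arm", "data": {
  "deltas": [0,0,-0.03,4.5,3,0,1,0,0,-0.03,9,6,0,1,0,0,-0.03,13.5,9,0,1,0,0,-0.03,13.5,9,0,1,0,0,-0.03,13.5,9,0,1]
}}

```text
time: 1.45
tool_pos: [0.5278, -0.0515, 0.2845]
ee_rot: [-3.14, 0.0, 1.574]
wrist_force: [-0.7, -1.3, 0.0]
width: 0.0573
finger_force: 0.0
```

```bash
python3 - <<'E'
from bench import robot; from h import *
o=robot.get_obs(); print(o['tool_pos'],o['ee_rot'],o['wrist_force'],o['width'])
s=robot.snapshot('wrist'); pickle.dump((s,o),open('w1.pkl','wb')); cv2.imwrite('pics/w1.png',s['image'][:,:,::-1])
E
```

```text
[ 0.52779386 -0.05146399  0.28451443] [-3.13966568e+00  4.70793212e-06  1.57424723e+00] [-0.74133759 -1.27504631  0.01898023] 0.05726985913157028
```

View pics/w1.png

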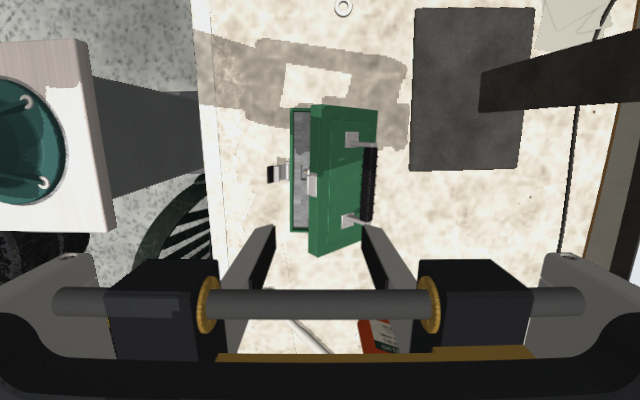

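Wrist view (up = world +y, right = +x): lid front edge from (313,103) to (310,255), handle at (369,185), black latch tab at (270,174), tray front wall at (293,170). Next I'll fit planes and edges with the depth.

```bash
cat > fit.py <<'E'
from h import *
def load(f): return pickle.load(open(f,'rb'))
def green(im,box):
    h=cv2.cvtColor(im,cv2.COLOR_RGB2HSV); m=(h[...,0]>55)&(h[...,0]<88)&(h[...,1]>110)&(h[...,2]>30)
    b=np.zeros_like(m);x0,x1,y0,y1=box;b[y0:y1,x0:x1]=1; return m&b
def plane(P):
    for _ in range(6):
        c=P.mean(0);n=np.linalg.svd(P-c)[2][2];n*=np.sign(n[2]);e=np.abs((P-c)@n);P=P[e<max(2*np.median(e),.001)]
    return c,n,len(P),e.std()
E
python3 - <<'E'
from fit import *
s,o=load('w1.pkl'); im=s['image']
m=green(im,(285,385,95,262)); P=cloud(s,m,o)
L=P[(P[:,2]>.045)]
c,n,k,e=plane(L[L[:,2]<.117]); th=np.arctan2(np.hypot(*n[:2]),n[2]); print('lid plane',c,n,k,e,'theta',th,'yaw',np.arctan2(n[1],n[0]))
hz=np.array([n[0],n[1],0])/np.hypot(*n[:2]); ly=np.array([-hz[1],hz[0],0])
on=P[np.abs((P-c)@n)<.004]
print('on lid: x,y ranges',np.percentile(on@hz,[1,99]),np.percentile(on@ly,[1,99]),'z',np.percentile(on[:,2],[1,99]))
# handle: dark pixels
g=im.max(2)
def blob(box,t=60):
    b=np.zeros(g.shape,bool);x0,x1,y0,y1=box;b[y0:y1,x0:x1]=1;return b&(g<t)
H=cloud(s,blob((355,382,145,225)),o);H=H[H[:,2]>.03];print('handle',len(H),np.median(H,0),H.min(0),H.max(0))
T=cloud(s,blob((262,276,160,190)),o);print('tab',len(T),np.median(T,0),T.min(0),T.max(0))
# tray rim
Rm=P[(P[:,2]>.025)&(P[:,2]<.042)&(P[:,0]<.52)]
print('rim',len(Rm),np.median(Rm,0),Rm.min(0),Rm.max(0))
F=np.polyfit(Rm[:,1],Rm[:,0],1) if len(Rm)>5 else 0;print(F)
# sanity table height
t=np.zeros(g.shape,bool);t[262:280,290:340]=1;Q=cloud(s,t,o);print('table',np.median(Q,0))
# side cam
s2,_=load('side.pkl');P2=cloud(s2,green(s2['image'],(285,350,160,235)))
W=P2[(P2[:,1]<-.13)&(P2[:,2]<.036)];print('side wall x',np.percentile(W[:,0],[1,99]),'y',np.median(W[:,1]), np.polyfit(W[:,0],W[:,1],1))
c,n,k,e=plane(P2[(P2[:,2]>.06)&(P2[:,2]<.115)]);print('lid side',c,n,k,np.arccos(n[2]))
E
```

```text
lid plane [ 0.56360214 -0.04207444  0.09559869] [ 0.69085182 -0.01202334  0.7228964 ] 3485 0.00026498922417259816 theta 0.7628112813840441 yaw -0.017401890239588852
on lid: x,y ranges [0.52860079 0.60476661] [-0.1297879   0.05373998] z [0.05510175 0.12706757]
handle 962 [ 0.58905411 -0.04650088  0.11784881] [ 0.58065389 -0.09578813  0.06960456] [ 0.59912233 -0.00205225  0.12317238]
tab 80 [ 0.45694578 -0.04545408  0.05279478] [ 0.45396217 -0.05703316  0.04682716] [ 0.45945662 -0.03386901  0.05640434]
rim 436 [ 0.48682866 -0.0345809   0.03572815] [ 0.48231379 -0.14061111  0.02556467] [0.51541691 0.04868892 0.03835483]
[0.01575005 0.48961939]
table [ 5.21485312e-01 -2.29637673e-01  8.36623538e-06]
side wall x [0.48612677 0.58897669] y -0.14393372974611374 [-0.02160691 -0.13235699]
lid side [ 0.56841471 -0.06781598  0.08851049] [ 0.68029908 -0.02655069  0.73245356] 185 0.7488774798068719
```

Measurements agree with the given sizes: case centre about (0.539, -0.047), yaw about -0.016, hinge at x≈0.594, lid θ≈0.763, table at 0. Now the closed fingers go above the lid's front edge.

Request:
{"op": "move_arm", "data": {
  "deltas": [0,0,0.02,0.45,1.6,4,1,0,0,0.02,0.45,1.6,8,1,0,0,0.02,0.45,1.6,11.5,1,0,0,0.02,0.45,1.6,14,1,0,0,0.02,0.45,1.6,14,1,0,0,0.02,0.45,1.6,14,1]
}}

```text
time: 2.1
tool_pos: [0.543, -0.05, 0.1462]
ee_rot: [3.141, 0.001, 1.548]
wrist_force: [-0.6, 0.1, 0.3]
width: 0.0055
finger_force: 0.0
```

Request:
{"op": "move_arm", "data": {
  "deltas": [0,0,0,0.2,0.1,1.2,1,0,0,0,0.2,0.1,2.0,1,0,0,0,0.2,-0.6,2.8,1,0,0,0,0.2,-1.25,3.4,1,0,0,0,0.2,-1.8,4,1,0,0,0,0.2,-2.3,4.6,1,0,0,0,0.2,-2.75,5.3,1,0,0,0,0.2,-3.2,6,1]
}}

```text
time: 2.9
tool_pos: [0.5111, -0.0457, 0.085]
ee_rot: [3.141, 0.0, 1.551]
wrist_force: [-0.3, 0.2, 0.5]
width: 0.0007
finger_force: 0.2
```

Request:
{"op": "move_arm", "data": {
  "deltas": [0,0,0,0,-0.3,0.7,1,0,0,0,0,-0.6,1.4,1,0,0,0,0,-0.8,2.0,1,0,0,0,0,-0.95,2.5,1,0,0,0,0,-0.95,2.5,1]
}}

```text
time: 3.4
tool_pos: [0.5013, -0.0454, 0.0594]
ee_rot: [-3.14, -0.0, 1.551]
wrist_force: [-0.9, -0.4, -0.3]
width: 0.0007
finger_force: 0.0
```

Request:
{"op": "move_arm", "data": {
  "deltas": [0,0,0,0,0,0.2,1,0,0,0,0,0,0.3,1,0,0,0,0,0,0.4,1,0,0,0,0,0,0.4,1]
}}

```text
time: 3.8
tool_pos: [0.5021, -0.0456, 0.0565]
ee_rot: [3.141, 0.0, 1.551]
wrist_force: [-0.1, -0.0, -0.3]
width: 0.0007
finger_force: 0.0
```

```bash
python3 - <<'E'
from bench import robot; from fit import *
o=robot.get_obs(); print(o['tool_pos'],o['ee_rot'],o['wrist_force'],o['wrist_torque'])
for n in ['side','wrist']:
    s=robot.snapshot(n); pickle.dump((s,o),open(n+'2.pkl','wb'))
    if n=='side': a=s['image'][160:240,280:360]
    else: b=s['image']
cv2.imwrite('pics/c2.png',np.hstack([cv2.resize(a,(400,400)),cv2.resize(b,(400,250)) if 0 else cv2.resize(b[:,120:520],(400,400))])[:,:,::-1])
s,_=load('side2.pkl');P=cloud(s,green(s['image'],(285,350,160,235)))
print('z',np.percentile(P[:,2],[50,90,95,98,100]))
T=P[P[:,2]>.045];print(plane(T))
E
```

```text
[ 0.50214808 -0.04559105  0.05650523] [3.14128524e+00 1.37603596e-04 1.55080630e+00] [-0.09078633 -0.0283949  -0.25534914] [-0.04135503 -0.01846038  0.00801577]
z [0.0517689  0.05500251 0.05550154 0.05646085 0.0911957 ]
(array([ 0.54636947, -0.06964378,  0.05372131]), array([ 8.85172587e-05, -4.15286906e-03,  9.99991373e-01]), 345, np.float64(0.0003514065757122088))
```

View pics/c2.png

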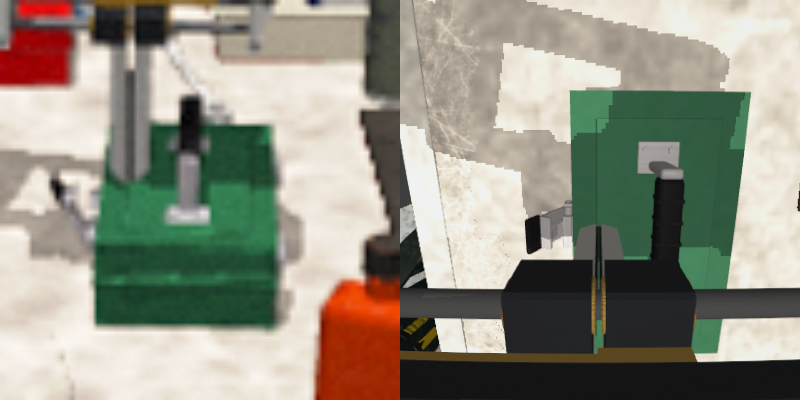

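Lid looks shut: side crop at (190,200) is flat, the wrist view shows a flat lid with the latch still tipped out at (535,230). I'll press until I feel the stop.

Request:
{"op": "move_arm", "data": {
  "deltas": [0,0,0,0,0,0.1,1,0,0,0,0,0,0.2,1,0,0,0,0,0,0.3,1,0,0,0,0,0,0.3,1]
}}

```text
time: 4.3
tool_pos: [0.5023, -0.0456, 0.056]
ee_rot: [3.14, 0.0, 1.551]
wrist_force: [-4.4, 1.5, 10.6]
width: 0.0005
finger_force: 5.6
```

Stop is at z=0.056 with about 11 N, so the lid is fully shut. Now up and out in front of the latch.

Request:
{"op": "move_arm", "data": {
  "deltas": [0,0,0,0,0,-2,1,0,0,0,0,0,-5,1,0,0,0,0,-4,-5.5,1,0,0,0,0,-8,-5.5,1,0,0,0,0,-8.5,-5.5,1,0,0,0,0,-8.5,-5.5,1]
}}

```text
time: 4.9
tool_pos: [0.4167, -0.0439, 0.1087]
ee_rot: [3.14, 0.0, 1.55]
wrist_force: [0.7, -0.3, 0.0]
width: 0.0006
finger_force: 0.0
```

```bash
python3 - <<'E'
from bench import robot; from fit import *
o=robot.get_obs(); print(o['tool_pos'],o['ee_rot'],o['wrist_force'])
w=robot.snapshot('wrist'); s=robot.snapshot('side'); pickle.dump((w,o),open('w3.pkl','wb'));pickle.dump((s,o),open('side3.pkl','wb'))
P=cloud(w,green(w['image'],(0,640,0,400)),o);P=P[(P[:,0]>.46)&(P[:,0]<.62)&(P[:,1]>-.2)&(P[:,1]<.1)]
print('lid z',np.percentile(P[:,2],[2,50,98]),'x',np.percentile(P[:,0],[.5,99.5]),'y',np.percentile(P[:,1],[.5,99.5]))
L=P[P[:,2]>.05];print(plane(L)); print(cv2.minAreaRect((L[:,:2]*1000).astype(np.float32)))
g=w['image'].max(2);D=cloud(w,g<60,o)
T=D[(D[:,0]>.43)&(D[:,0]<.485)&(abs(D[:,1]+.047)<.03)&(D[:,2]>.03)&(D[:,2]<.08)]
if len(T):print('tab',len(T),np.median(T,0),T.min(0),T.max(0))
H=D[(D[:,0]>.52)&(D[:,0]<.56)&(D[:,2]>.075)&(D[:,2]<.105)&(abs(D[:,1]+.047)<.06)]
if len(H):print('handle',len(H),np.median(H,0),H.min(0),H.max(0))
D=cloud(s,s['image'].max(2)<70)
T=D[(D[:,0]>.43)&(D[:,0]<.485)&(abs(D[:,1]+.047)<.04)&(D[:,2]>.03)&(D[:,2]<.08)]
if len(T):print('tab side',len(T),np.median(T,0),T.min(0),T.max(0))
cv2.imwrite('pics/c3.png',np.hstack([cv2.resize(s['image'][160:240,280:360],(400,400)),cv2.resize(w['image'][:,240:640],(400,400))])[:,:,::-1])
E
```

```text
[ 0.4167085  -0.04386006  0.10868222] [3.14006522e+00 3.04022214e-04 1.55039228e+00] [ 0.65732969 -0.29914724  0.02736856]
lid z [0.0291904  0.05690071 0.05858726] x [0.48308698 0.5943625 ] y [-0.11657045  0.04603334]
(array([ 0.53550581, -0.0231589 ,  0.05698672]), array([0.00100643, 0.00430826, 0.99999021]), 13983, np.float64(0.0002761368757941322))
((539.4807739257812, -36.124473571777344), (165.34619140625, 110.78378295898438), 88.5357437133789)
tab 363 [ 0.45951199 -0.04263474  0.05243483] [ 0.45235887 -0.0767537   0.03014802] [ 0.48498883 -0.01703146  0.05726252]
handle 3045 [ 0.53576073 -0.04393823  0.09487019] [ 0.5310826  -0.0959157   0.07608511] [ 5.47112471e-01 -1.71632970e-04  9.73047184e-02]
tab side 7 [ 0.4583204  -0.05561295  0.05010633] [ 0.45471121 -0.0625881   0.04601097] [ 0.46098466 -0.04476932  0.05219969]
```

View pics/c3.png

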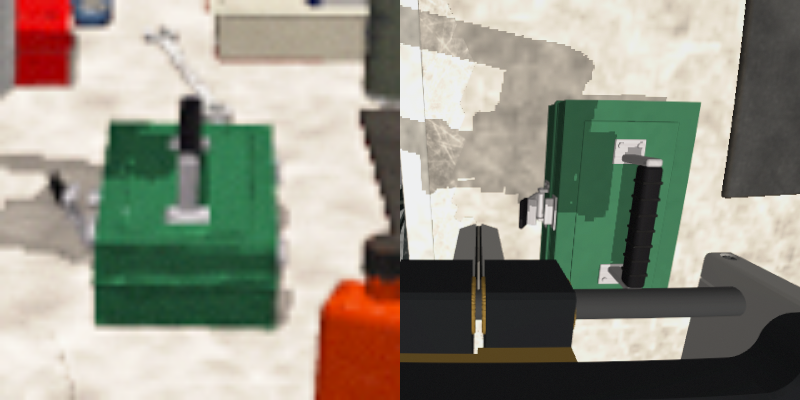

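Both views show the lid flat and the latch tab tipped out, with its top at z≈0.057 and x≈0.452–0.46. Going down in front of it.

Request:
{"op": "move_arm", "data": {
  "deltas": [0,0,0,-0.4,0,3,1,0,0,0,-0.4,0,6.2,1,0,0,0,-0.4,0,6.2,1,0,0,0,-0.4,1.2,6.2,1,0,0,0,-0.4,2.0,6.2,1,0,0,0,-0.4,2.5,6.2,1,0,0,0,-0.4,3,6.2,1,0,0,0,-0.4,3,6.2,1]
}}

```text
time: 5.8
tool_pos: [0.4464, -0.0489, 0.05]
ee_rot: [-3.138, 0.001, 1.551]
wrist_force: [-11.1, -0.5, 16.1]
width: 0.0006
finger_force: 9.6
```

```bash
python3 - <<'E'
from bench import robot; from fit import *
o=robot.get_obs(); print(o['tool_pos'],o['ee_rot'],o['wrist_force'],o['wrist_torque'])
w=robot.snapshot('wrist'); s=robot.snapshot('side'); pickle.dump((w,o),open('w4.pkl','wb'));pickle.dump((s,o),open('side4.pkl','wb'))
P=cloud(w,green(w['image'],(0,640,0,400)),o);P=P[(P[:,0]>.46)&(P[:,0]<.62)&(P[:,1]>-.2)&(P[:,1]<.1)]
L=P[P[:,2]>.05];print(plane(L)); print(cv2.minAreaRect((L[:,:2]*1000).astype(np.float32)))
cv2.imwrite('pics/c4.png',np.hstack([cv2.resize(s['image'][170:240,280:350],(400,400),interpolation=cv2.INTER_CUBIC),cv2.resize(w['image'][150:350,290:490],(400,400))])[:,:,::-1])
E
```

```text
bash:   753 Killed                     python3 - <<'E'
from bench import robot; from fit import *
o=robot.get_obs(); print(o['tool_pos'],o['ee_rot'],o['wrist_force'],o['wrist_torque'])
w=robot.snapshot('wrist'); s=robot.snapshot('side'); pickle.dump((w,o),open('w4.pkl','wb'));pickle.dump((s,o),open('side4.pkl','wb'))
P=cloud(w,green(w['image'],(0,640,0,400)),o);P=P[(P[:,0]>.46)&(P[:,0]<.62)&(P[:,1]>-.2)&(P[:,1]<.1)]
L=P[P[:,2]>.05];print(plane(L)); print(cv2.minAreaRect((L[:,:2]*1000).astype(np.float32)))
cv2.imwrite('pics/c4.png',np.hstack([cv2.resize(s['image'][170:240,280:350],(400,400),interpolation=cv2.INTER_CUBIC),cv2.resize(w['image'][150:350,290:490],(400,400))])[:,:,::-1])
E
```

```bash
sed -i 's/svd(P-c)/svd(P-c,full_matrices=False)/' fit.py; ls -la *4.pkl; cat > look.py <<'E'
import sys; from bench import robot; from fit import *
k=sys.argv[1]
o=robot.get_obs(); print(o['time'],o['tool_pos'],o['ee_rot'],o['wrist_force'],o['wrist_torque'],o['width'])
w=robot.snapshot('wrist'); s=robot.snapshot('side'); pickle.dump((w,o),open(f'w{k}.pkl','wb'));pickle.dump((s,o),open(f'side{k}.pkl','wb'))
P=cloud(w,green(w['image'],(0,640,0,400)),o);P=P[(P[:,0]>.46)&(P[:,0]<.64)&(P[:,1]>-.2)&(P[:,1]<.1)]
L=P[P[:,2]>.05]
if len(L)>50: print(plane(L)); print(cv2.minAreaRect((L[:,:2]*1000).astype(np.float32)))
cv2.imwrite(f'pics/c{k}.png',np.hstack([cv2.resize(s['image'][170:240,280:350],(400,400),interpolation=cv2.INTER_CUBIC),cv2.resize(w['image'][150:350,290:490],(400,400))])[:,:,::-1])
E
python3 look.py 4
```

```text
-rw-r--r-- 1 agent agent 1793154 Dec  3 21:05 side4.pkl
-rw-r--r-- 1 agent agent 1793196 Dec  3 21:05 w4.pkl
5.9 [ 0.44645822 -0.04891373  0.05003266] [-3.13923818e+00  1.43456761e-03  1.55122996e+00] [-11.08913951  -0.0904554   15.1537077 ] [ 3.04055503e-04  1.77871981e+00 -7.73227462e-02] 0.000553876066417326
(array([ 0.53852451, -0.01981474,  0.05694709]), array([0.00316616, 0.00240981, 0.99999208]), 23639, np.float64(0.0002783684500529647))
((528.1229248046875, -47.806304931640625), (189.8948974609375, 134.5824432373047), 88.63623046875)
```

View pics/c4.png

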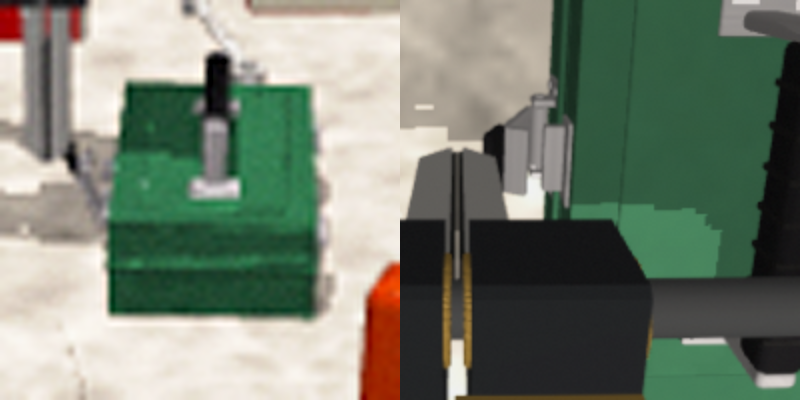

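The finger tip is riding on top of the tab (crop, at (70,155)) rather than in front of it. Backing up and out, then down lower.

Request:
{"op": "move_arm", "data": {
  "deltas": [0,0,0,0,0,-1,1,0,0,0,0,-2,-1,1,0,0,0,0,-4.5,-1,1,0,0,0,0,-4.5,0.5,1,0,0,0,0,-4.5,1.3,1,0,0,0,0,-4.5,1.3,1,0,0,0,0,-4.5,1.3,1]
}}

```text
time: 6.7
tool_pos: [0.4027, -0.0476, 0.0339]
ee_rot: [3.141, 0.0, 1.551]
wrist_force: [-0.7, -0.1, 0.9]
width: 0.0001
finger_force: 0.0
```

```bash
python3 look.py 5; python3 - <<'E'
from fit import *
w,o=load('w5.pkl');s,_=load('side5.pkl')
for n,c,oo in(('w',w,o),('s',s,None)):
    D=cloud(c,c['image'].max(2)<60,oo)
    T=D[(D[:,0]>.43)&(D[:,0]<.485)&(abs(D[:,1]+.047)<.018)&(D[:,2]>.02)&(D[:,2]<.08)]
    if len(T):print(n,len(T),np.median(T,0),np.percentile(T,[2,98],axis=0))
E
```

```text
6.7 [ 0.40270054 -0.04764726  0.03392244] [3.14096196e+00 1.23080157e-04 1.55097113e+00] [-0.70825531 -0.11597793  0.86293008] [-0.01401176 -0.08342969 -0.02114418] 0.00014979014206348138
(array([ 0.52344114, -0.01663287,  0.05697127]), array([-0.00971622,  0.00474918,  0.99994152]), 23378, np.float64(0.00027200035837390244))
((539.4779052734375, -45.432159423828125), (185.168701171875, 111.75151062011719), 88.748291015625)
w 550 [ 0.46153712 -0.04411885  0.05516464] [[ 0.45501308 -0.064418    0.02110012]
 [ 0.48496007 -0.03006203  0.05776948]]
s 8 [ 0.46118978 -0.05119724  0.05236917] [[ 0.45794312 -0.06274145  0.04693138]
 [ 0.46171711 -0.04667807  0.05484943]]
```

View pics/c5.png

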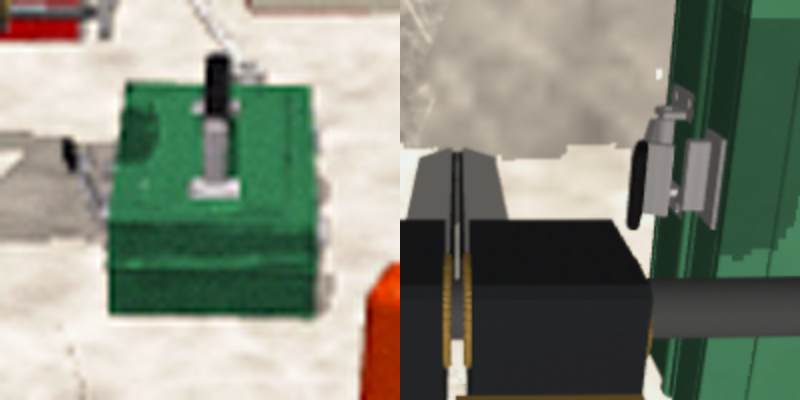

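Crop shows the tab at (68,150) free of the finger, now tilted slightly less; the case has not moved. Finger is at z=0.034, below the tab's top, so it pushes inward.

Request:
{"op": "move_arm", "data": {
  "deltas": [0,0,0,0,2,0,1,0,0,0,0,3.5,0,1,0,0,0,0,4,0,1,0,0,0,0,4.3,0,1,0,0,0,0,4.6,0,1,0,0,0,0,4.9,0,1,0,0,0,0,4.9,0,1]
}}

```text
time: 7.5
tool_pos: [0.4511, -0.0485, 0.0335]
ee_rot: [3.141, 0.0, 1.551]
wrist_force: [0.3, -0.4, -0.2]
width: 0.0006
finger_force: 0.1
```

Request:
{"op": "move_arm", "data": {
  "deltas": [0,0,0,0,0.2,0,1,0,0,0,0,0.4,0,1,0,0,0,0,0.6,0,1,0,0,0,0,0.6,0,1]
}}

```text
time: 7.9
tool_pos: [0.4573, -0.0487, 0.0335]
ee_rot: [3.141, 0.0, 1.551]
wrist_force: [0.8, -0.9, -0.1]
width: 0.0004
finger_force: 0.0
```

Request:
{"op": "move_arm", "data": {
  "deltas": [0,0,0,0,0.1,0,1,0,0,0,0,0.2,0,1,0,0,0,0,0.3,0,1,0,0,0,0,0.3,0,1]
}}

```text
time: 8.3
tool_pos: [0.4585, -0.0487, 0.0335]
ee_rot: [-3.138, 0.0, 1.551]
wrist_force: [-5.3, -0.2, 5.9]
width: 0.0004
finger_force: 2.9
```

Request:
{"op": "move_arm", "data": {
  "deltas": [0,0,0,0,0.1,-0.1,1,0,0,0,0,0.2,-0.2,1,0,0,0,0,0.2,-0.2,1]
}}

```text
time: 8.6
tool_pos: [0.4611, -0.0486, 0.0347]
ee_rot: [-3.14, -0.0, 1.551]
wrist_force: [-3.9, -1.0, -1.0]
width: 0.0007
finger_force: 1.8
```

```bash
cat >> look.py <<'E'
for n,c,oo in(('w',w,o),('s',s,None)):
    D=cloud(c,c['image'].max(2)<60,oo)
    T=D[(D[:,0]>.43)&(D[:,0]<.485)&(abs(D[:,1]+.047)<.018)&(D[:,2]>.04)&(D[:,2]<.08)]
    if len(T):print(n,len(T),np.median(T,0),np.percentile(T,[2,98],axis=0))
E
python3 look.py 6
```

```text
8.6 [ 0.46111351 -0.04859845  0.03472069] [-3.13953940e+00 -3.04356088e-04  1.55077680e+00] [-3.92412071 -0.96181467 -1.04877791] [-0.08248255  0.62211905 -0.04966571] 0.0006994049028525783
(array([ 0.54114408, -0.01077484,  0.05744949]), array([0.01307822, 0.00378399, 0.99990732]), 25801, np.float64(0.00027759066959352763))
((536.567138671875, -43.32965087890625), (181.281982421875, 122.53661346435547), 88.51750946044922)
w 296 [ 0.47465148 -0.04059532  0.06306933] [[ 0.46012851 -0.04901617  0.0424439 ]
 [ 0.4773816  -0.03352004  0.07822085]]
s 10 [ 0.4692643  -0.06037664  0.0596287 ] [[ 0.46158763 -0.06356878  0.05500195]
 [ 0.4774919  -0.04349799  0.07006933]]
```

Request:
{"op": "move_arm", "data": {
  "deltas": [0,0,0,0,-1.5,0,1,0,0,0,0,-4,-1,1,0,0,0,0,-5,-6,1,0,0,0,0,-5,-9,1,0,0,0,0,-5,-9,1,0,0,0,0,-5,-9,1]
}}

```text
time: 9.3
tool_pos: [0.4137, -0.048, 0.1269]
ee_rot: [3.136, 0.001, 1.551]
wrist_force: [-0.2, -0.6, -0.5]
width: 0.0005
finger_force: 0.0
```

```bash
sed -i 's/150:350,290:490/100:300,290:490/' look.py; python3 look.py 7; python3 - <<'E'
from fit import *
for k in '37':
    w,o=load(f'w{k}.pkl');P=cloud(w,green(w['image'],(0,640,0,400)),o)
    L=P[(P[:,2]>.05)&(P[:,2]<.065)&(P[:,1]>-.03)&(P[:,1]<.03)];L=L[(L[:,0]>.46)&(L[:,0]<.62)]
    print(k,'lid x',np.percentile(L[:,0],[.5,99.5]))
E
```

```text
9.3 [ 0.4137349  -0.04804785  0.12694499] [3.13605703e+00 9.63979906e-04 1.55085654e+00] [-0.17460266 -0.64264248 -0.50670433] [-0.00080832 -0.10859131 -0.02015022] 0.0005200171850193628
(array([ 0.537721  , -0.03187349,  0.05696238]), array([7.61097841e-04, 2.66179499e-03, 9.99996168e-01]), 13223, np.float64(0.00027632518389929494))
((541.5368041992188, -44.109405517578125), (182.0156707763672, 110.6330795288086), 88.62574005126953)
w 174 [ 0.47414048 -0.04541189  0.05950023] [[ 0.47341644 -0.0579064   0.04073981]
 [ 0.47600035 -0.03413347  0.06328834]]
s 5 [ 0.47738502 -0.06014657  0.0571636 ] [[ 0.47682214 -0.06384926  0.05480552]
 [ 0.47750378 -0.04363937  0.06162796]]
3 lid x [0.4850264  0.59472922]
7 lid x [0.48729541 0.59644062]
```

View pics/c7.png

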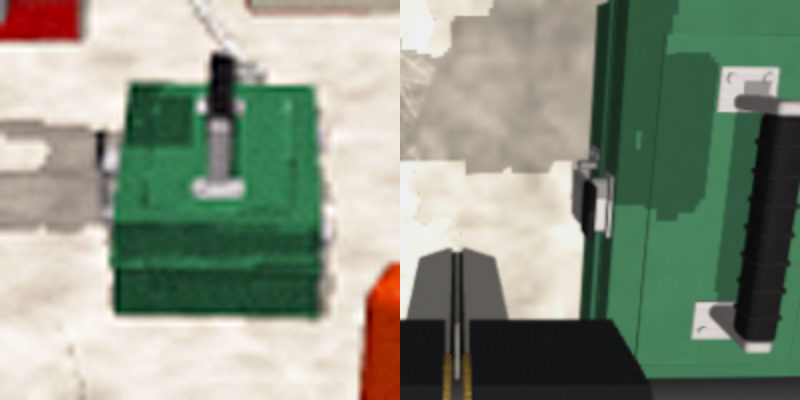

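Side crop shows the tab upright at (103,155) against the lid; wrist crop the same at (590,200). Tab-to-front-edge distance is 14 mm, exactly the closed value, and the last push slid the case 2 mm, so the latch was at its stop. Moving above the handle, half open.

Request:
{"op": "move_arm", "data": {
  "deltas": [0,0,0,0.2,3,-2.5,0,0,0,0,0.2,7,-5,0,0,0,0,0.2,11,-5,0,0,0,0,0.2,12.8,-5,0,0,0,0,0.2,12.8,-5,0,0,0,0,0.2,12.8,-5,0]
}}

```text
time: 10.0
tool_pos: [0.539, -0.0481, 0.1733]
ee_rot: [-3.137, -0.001, 1.551]
wrist_force: [0.2, -0.5, -0.6]
width: 0.0448
finger_force: 0.0
```

```bash
python3 look.py 8; python3 - <<'E'
from fit import *
w,o=load('w8.pkl')
D=cloud(w,w['image'].max(2)<70,o)
H=D[(D[:,2]>.080)&(D[:,2]<.102)&(abs(D[:,0]-.541)<.02)&(abs(D[:,1]+.047)<.06)]
T=H[H[:,2]>np.percentile(H[:,2],60)]
print(len(H),'top z',np.percentile(H[:,2],[50,90,98]),'y',np.percentile(H[:,1],[1,99]))
print('x',np.percentile(T[:,0],[2,50,98]),np.polyfit(T[:,1],T[:,0],1))
s,_=load('side8.pkl');D=cloud(s,s['image'].max(2)<70)
H=D[(D[:,2]>.080)&(D[:,2]<.102)&(abs(D[:,0]-.541)<.02)&(abs(D[:,1]+.047)<.06)];print('side',len(H),np.percentile(H,[2,50,98],axis=0))
E
```

```text
10.0 [ 0.53901819 -0.04809518  0.17334056] [-3.13747747e+00 -6.23441595e-04  1.55099689e+00] [ 0.18583197 -0.53557844 -0.64158621] [-0.0423129  -0.07701428 -0.00978685] 0.04480923051803774
(array([ 0.54219501, -0.0319616 ,  0.05711023]), array([-2.61421698e-04,  3.12212996e-03,  9.99995092e-01]), 9834, np.float64(0.0002772970284776445))
((541.7853393554688, -47.636566162109375), (188.95069885253906, 108.77449798583984), 88.66798400878906)
w 105 [ 0.47662737 -0.04512539  0.06135003] [[ 0.47428505 -0.05634836  0.05400906]
 [ 0.47777336 -0.03395386  0.06325786]]
s 3 [ 0.47730111 -0.0577703   0.0559641 ] [[ 0.47719061 -0.05852103  0.05067109]
 [ 0.47733085 -0.05415188  0.05893571]]
1382 top z [0.09528161 0.09621779 0.09671166] y [-0.09223884 -0.00132207]
x [0.53635121 0.54221802 0.54842542] [0.01926481 0.54325776]
side 45 [[ 0.53945592 -0.09072102  0.0890959 ]
 [ 0.54551256 -0.05360746  0.09186035]
 [ 0.54941384 -0.00799689  0.09359879]]
```

Handle centre is (0.542, -0.047) with its top at 0.0955, which matches the text. Descend, grip and hold.

Request:
{"op": "move_arm", "data": {
  "deltas": [0,0,0,0.1,0.35,3,0,0,0,0,0.1,0.35,6,0,0,0,0,0.1,0.35,8.5,0,0,0,0,0.1,0.35,10.4,0,0,0,0,0.1,0.35,10.4,0,0,0,0,0.1,0.35,10.4,0]
}}

```text
time: 10.7
tool_pos: [0.5429, -0.0474, 0.072]
ee_rot: [3.142, 0.0, 1.551]
wrist_force: [-0.1, 0.5, 1.1]
width: 0.047
finger_force: 0.0
```

Request:
{"op": "move_arm", "data": {
  "deltas": [0,0,0,0,0,0,1,0,0,0,0,0,0,1,0,0,0,0,0,0,1,0,0,0,0,0,0,1,0,0,0,0,0,0,1,0,0,0,0,0,0,1]
}}

```text
time: 11.3
tool_pos: [0.5418, -0.0474, 0.072]
ee_rot: [-3.138, 0.0, 1.551]
wrist_force: [-5.6, 1.4, 4.9]
width: 0.0136
finger_force: 30.0
```

Gripped at 13.6 mm with 30 N. A small test lift first.

Request:
{"op": "move_arm", "data": {
  "deltas": [0,0,0,0,0,-0.3,1,0,0,0,0,0,-0.7,1,0,0,0,0,0,-1.2,1,0,0,0,0,0,-1.5,1,0,0,0,0,0,-1.5,1]
}}

```text
time: 11.8
tool_pos: [0.5439, -0.0474, 0.0868]
ee_rot: [3.141, 0.0, 1.551]
wrist_force: [-0.1, -0.4, -6.8]
width: 0.0136
finger_force: 30.0
```

```bash
cat > chk.py <<'E'
import sys; from bench import robot; from fit import *
o=robot.get_obs(); print(o['time'],o['tool_pos'],o['ee_rot'],o['wrist_force'],o['wrist_torque'],o['width'],o['finger_force'])
s=robot.snapshot('side'); P=cloud(s,green(s['image'],(270,365,100,240)))
P=P[(P[:,0]>.45)&(P[:,0]<.63)&(P[:,1]>-.19)&(P[:,1]<.08)]
W=P[P[:,1]<np.percentile(P[:,1],3)+.012]; 
print('end wall z min/max',np.percentile(W[:,2],[1,99]),'x',np.percentile(W[:,0],[1,99]))
for x0 in np.arange(.48,.6,.02):
    q=W[(W[:,0]>=x0)&(W[:,0]<x0+.02)]
    if len(q)>5: print(round(x0,2),np.percentile(q[:,2],[2,98]).round(4))
cv2.imwrite(f'pics/k{sys.argv[1]}.png',cv2.resize(s['image'][120:240,270:390],(600,600),interpolation=cv2.INTER_CUBIC)[:,:,::-1])
E
python3 chk.py 1
```

```text
11.8 [ 0.54385963 -0.04742508  0.08680035] [3.14069675e+00 1.67785404e-04 1.55086313e+00] [-0.08101583 -0.37390135 -6.83027954] [-0.01866748 -0.16386507  0.01374304] 0.013609348870225727 29.998030364513397
end wall z min/max [0.01448962 0.06973009] x [0.49211227 0.59487161]
0.48 [0.0142 0.0685]
0.5 [0.0143 0.0689]
0.52 [0.0151 0.0691]
0.54 [0.016  0.0691]
0.56 [0.016  0.0695]
0.58 [0.0176 0.069 ]
```

Case hangs level, tray included, underside at about 15 mm. Lifting the rest.

Request:
{"op": "move_arm", "data": {
  "deltas": [0,0,0,0,0,-0.6,1,0,0,0,0,0,-1.6,1,0,0,0,0,0,-2.8,1,0,0,0,0,0,-4.1,1,0,0,0,0,0,-5.4,1,0,0,0,0,0,-6.7,1,0,0,0,0,0,-7.7,1,0,0,0,0,0,-8.2,1]
}}

```text
time: 12.65
tool_pos: [0.5441, -0.0475, 0.1704]
ee_rot: [3.139, 0.001, 1.551]
wrist_force: [-0.2, -0.6, -6.4]
width: 0.0138
finger_force: 30.0
```

Request:
{"op": "move_arm", "data": {
  "deltas": [0,0,0,0,0,-0.3,1,0,0,0,0,0,-0.4,1,0,0,0,0,0,-0.4,1,0,0,0,0,0,-0.4,1,0,0,0,0,0,-0.4,1,0,0,0,0,0,-0.4,1,0,0,0,0,0,-0.4,1,0,0,0,0,0,-0.4,1]
}}

```text
time: 13.45
tool_pos: [0.5434, -0.0474, 0.1724]
ee_rot: [-3.142, 0.0, 1.551]
wrist_force: [-0.6, 0.1, -6.8]
width: 0.0137
finger_force: 30.0
```

```bash
python3 chk.py 2
```

```text
13.45 [ 0.543441   -0.04737914  0.17243524] [-3.14156785e+00  6.58010540e-05  1.55078238e+00] [-0.63528783  0.1036627  -6.76436437] [-0.03409887 -0.11514823 -0.0415377 ] 0.01374740453439352 29.99805897474289
end wall z min/max [0.10022249 0.15447829] x [0.49164061 0.59424226]
0.48 [0.1002 0.1539]
0.5 [0.1008 0.1539]
0.52 [0.1001 0.1537]
0.54 [0.1021 0.154 ]
0.56 [0.1021 0.1544]
0.58 [0.1023 0.1546]
```

View pics/k2.png

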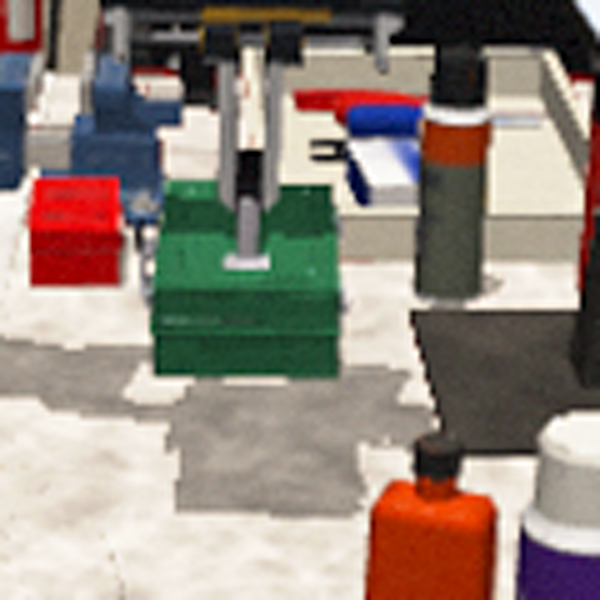

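The case (245,290) hangs shut, latched and level from the gripper, about 10 cm up, with its shadow clear beneath it and the bystanders untouched. Handing in.

```bash
python3 -c "
from bench import robot
print(robot.close_job())"
```

```text
the job is handed in; nothing more can be done
None
```

The case is shut, latched and held level by its handle about 10 cm above the bench, and the job is handed in; the first latch push slipped onto the tab, and closing the latch slid the case about 2 mm along the bench.

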